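# Trip-test the cold room's residual-current breaker and switch it back on

## Robot

A 7-joint arm with a two-finger parallel gripper is mounted at the origin on the work surface. World frame = base frame: x ahead of the robot, y to its left, z up, the work surface at z = 0. Lengths are in m, angles in degrees, forces in N, time in s.
With the tool pointing down it reaches from about 0.425 to 0.875 m from the base axis. Payload 4.7 kg.
Tool frame: the origin (TCP) lies on the centre line of the jaws, within the pads' length; the fingertips stand ahead of it and the grasp point (between the pads) lies 2 mm behind it (env.tip_reach is the x of the fingertips in the tool frame, in m); x points along the fingers, z is the direction in which the jaws open and shut, and the axes are right-handed (so a half turn about x gives the same grasp; the last joint's range is limited). The gripper opens to 87 mm and grips with 3 to 60 N. Pads are 19 mm wide; open, the fingers measure 117 mm over their backs; the gripper's body (75 mm by 190 mm) begins 51 mm behind the grasp point.
Start: joints at [72.943, 18.392, -4.016, 83.108, 1.295, 78.541, -3.26], TCP at [0.199, -0.619, 0.24] pointing down, gripper open.
Joint ranges: [-163.93, 163.93], [-17.29, 119.83], [-79.2, 71.16], [3.27, 140.29], [-89.18, 269.18], [5.43, 117.66], [-154.24, 154.24]. Speed limits (degrees/s): [147.25, 147.25, 180, 180, 180, 180, 180].

## Interface

Orientations are given as [roll, pitch, yaw] about the fixed x, y, z axes, in that order (R = Rz(yaw) Ry(pitch) Rx(roll)).
In Python, from cell import telemetry, optics, env, models gives the robot as it stands.
- The arm moves only by the shell command python3 -m pendant 'ROWS' [FORCE]. ROWS is JSON, a list of rows, each a list of 3 entries, a list of its own where there are three numbers: the finger opening in mm, from 0 to 87, then the shift along the tool's x, y, z in mm, then the turn, a rotation vector about the tool's x, y, z in rad. A call has 1 to 10 rows; each row is the pose to reach, as a shift and turn from the pose commanded when the call began, along the tool's axes at that moment; what a row does not reach only later rows make up. A row lasts 1/12 s, in which the tool goes at most 41.7 mm and 7.16 degrees, less where a joint would pass 70% of its speed; a pose out of reach is approached as far as the arm can. A call with a gripper value outside its range is refused whole. The fingers move at their own pace and stop on an object; FORCE is the grip in N (left out, the last holds). Time passes only in rows, so rows that repeat a pose let the fingers close. It gives the time, the measured TCP pose, the force and the opening at its end, in the units of the state.
- telemetry.get_obs(): the state, without advancing time (a new reading comes with each control period).
- optics.read_camera(name): name is "side" or "top" or "wrist"; returns a dict with "image" (384x512x3 uint8, blue, green, red), "range_z" (384x512 float32, m along the optical axis (not along the pixel's ray), 0 where there is no reading), "fx", "fy", "cx", "cy" (pixels), "cam_to_world" (4x4, takes a point from camera to world coordinates). Camera axes: x right, y up, looking along -z (the intrinsics and any distortion apply to the point x, -y, -z); pixel columns grow to the right and rows downward; lengths in m; the calibration is good to about 2 mm. The wrist camera is an equidistant fisheye: a pixel r from the principal point sees the ray r / f radians off the axis. A picture is of the moment at which its call begins.
- env.sign_off(): hands the job in, once; it reports no verdict.
Trained networks look in the newest picture that a camera, given by its name, has taken for a name from the list of things; names that differ only in an ending like _2 or _b are one class to them, and where a whole thing is asked for, a point or a joint stands for the part that bears it (a point fixed in the world has none). Each returns a list of dicts, best first, with "confidence" (0 to 1); they miss things now and then, are a little off and sometimes report something else, mostly with a low value. They report only what shows in the picture. A call takes as long as a camera call.
- models.masks_of(camera, label): "pixels" (384x512 bool, what is visible of it) and "extent" ([left, top, right, bottom] as shares, 0 to 1, of the picture: columns of its width, rows of its height, round what is visible of it).
- models.landmark_of(camera, label): "centre" ([row, column] as shares, 0 to 1, of the picture: columns of its width, rows of its height: a listed point, or the origin of a listed thing).
The state is a dict: "time_s": time; "qpos": joint angles; "joint_velocities": joint speeds; "effort": joint torques, N m; "tool_pos": TCP position; "tool_rot": TCP orientation; "force": force on the tool from outside, world axes, zero at the start; "wrist_torque": the same for the moment, N m; "grip_width": finger opening in m.
Only numpy, scipy, OpenCV 4.12 (cv2) and the standard library are available. Lean on these libraries where they do the work, as an engineer would, in place of code of your own. Each camera call takes 0.05 s, during which the arm holds its last target.

## Task

Do the routine test of the residual-current breaker in the cold room's control box: it is the wide device in the row that has a square push button beside its lever. Press the test button so that the lever snaps down by itself, then push that lever back up until it is fully home, so the cold room has power again. Leave the other breakers switched on and do not shift the can, the bottle or the roll of tape on the bench.

Things in the scene. Friction and masses are not known exactly. Their poses are not given: they have to be found in the camera images.
- console: Grey steel box with a sloping face, fixed: 300 wide (y), 240 deep (x), 123 high at the back, 65 at the front. Origin: centre of underside; x from low front (robot's side) to high back, z up. Face rises at 20 deg; halfway up it a row (along y) of three white 72 mm wide devices, pitch 77, in any order, fronts 6 mm proud of the cover plate. A clear cover lies folded back on the roof (top at 136).
- rcd: The residual-current breaker: flat white front 72 mm along the row, 44 mm up the slope, with one black lever and one grey square push button. Origin: at the middle of the device, 10 mm below its front measured square to the slope; axes as the console's (upright, x to the back).
- rcd_button_top (a point): Centre of the pressing face of the test button (moves with it): a grey square key, 15 x 15 mm, 8 mm proud of the device's front, 38 mm to the right (-y) of the lever's middle. The point's z axis points out of the slope, square to the face (20 deg from vertical, towards the robot), x up the slope, y along the row.
- rcd_lever_tip (a point): Middle of the free end of the residual-current breaker's lever: a black paddle 22 mm wide (y), 6 mm thick, its end 28 mm from the pivot. Up (on) it leans 0.5 rad up the slope from square to the face; down (tripped) 0.5 rad down the slope; either way its end is about 20 mm above the device's front. The point turns with the lever.
- rcd_lever_pivot (a point): Point on the lever's pivot axis (along y) at the middle of the lever's width, 4 mm below the device's front; a 13 mm thick black barrel surrounds the axis. While the lever is up, z points out of the slope square to the face and x up the slope (the point turns with the lever).
- rcd_lever (a joint): Angle of the residual-current breaker's lever, rad: 0 = fully up (on), 1.0 = fully down (tripped), 0.5 = square to the face. Snap-action: above about 0.3 it snaps down by itself, below about 0.3 it snaps up by itself. Lifting it from down takes 2 to 4 N at its end.
- rcd_button (a joint): How far the test button is pressed in, m: 0 = out, 0.005 = fully in. It springs back. At about 0.0033 it trips the lever; this takes about 4 N.
- main_lever (a joint): Angle of the lever of the four-pole main breaker (one 44 mm wide black bar in the middle of a 72 mm device without a button), rad: 0 = up (on), 1.0 = down (off); to stay up.
- branch_lever_a (a joint): Angle of the left lever (22 mm wide) of the device that has two levers and no button, rad: 0 = up (on), 1.0 = down (off); to stay up.
- branch_lever_b (a joint): Angle of the right lever (22 mm wide) of the device that has two levers and no button, rad: 0 = up (on), 1.0 = down (off); to stay up.
- can: Plain aluminium drinks can standing on the bench to the left of the console, diameter 66, height 122 mm; origin at the centre of its base. To be left alone.
- bottle: Amber glass bottle standing on the bench to the right of the console, diameter 61, height 200 mm; origin at the centre of its base. To be left alone.
- tape: Roll of brown packing tape lying flat on the bench to the left of the console, outer diameter 100, height 48 mm; origin at the centre of its underside. To be left alone.

How it is judged:
By the outcome, as a careful person would: the job done as asked, in the order asked, and still so for the second after the job is handed in, with the robot touching nothing.
It also fails if it takes over 35 s, if anything falls off the work surface, if the arm or the gripper's body presses on something with over 40 N, if the wrist force passes 120 N, or if a joint passes its speed limit or range.

## Working session

There is one attempt and no reset: what is moved stays moved. The work goes in short steps, Python scripts to look and compute and a shell command to move; the robot and the scene stay as the last step left them, time stands still between calls to the robot, and variables do not carry over. Pictures are saved under pics/ and viewed, and the job is handed in when it is done.

```bash
ls; mkdir -p pics
python3 - <<'E'
from cell import telemetry, optics, env, models
import cv2
o=telemetry.get_obs()
print(o, env.tip_reach)
for c in ["side","top","wrist"]:
    d=optics.read_camera(c); cv2.imwrite(f"pics/{c}0.png",d["image"])
    print(c,d["fx"],d["cx"],d["cy"],d["cam_to_world"].round(3).tolist())
    for l in ["rcd_button_top","rcd_lever_tip","rcd_lever_pivot","rcd"]:
        print(l,[(round(r["confidence"],2),[round(r["centre"][0]*384),round(r["centre"][1]*512)]) for r in models.landmark_of(c,l)][:3])
E
```

```text
pics
{'time_s': 0.0, 'qpos': array([72.94171221, 18.43818039, -4.01553382, 83.17451085,  1.2964768 ,
       78.53817907, -3.26180726]), 'joint_velocities': array([-0.03329344,  0.08536836,  0.15597066, -0.00305624,  0.03330699,
       -0.04356626,  0.00889252]), 'effort': array([-3.68076428e-05, -4.91286743e+01, -4.03736159e-01, -3.12525916e+01,
       -6.39309688e-02,  4.39349189e-02,  1.87468809e-04]), 'tool_pos': array([ 0.19920778, -0.61819371,  0.23847486]), 'tool_rot': array([-176.17652897,   89.89421538,  111.68998949]), 'force': array([-0.35307269, -0.53477511,  0.23609613]), 'wrist_torque': array([-0.03439249, -0.01230045, -0.04159545]), 'grip_width': 0.08696657420722043} 0.017
side 485.3275122842268 252.213679974488 198.096977520398 [[-0.966, 0.144, -0.217, 0.282], [-0.26, -0.577, 0.774, 1.101], [-0.013, 0.804, 0.595, 0.933], [0.0, 0.0, 0.0, 1.0]]
rcd_button_top [(0.5, [186, 285])]
rcd_lever_tip [(0.56, [189, 282])]
rcd_lever_pivot [(0.48, [201, 275]), (0.35, [195, 283])]
rcd [(0.62, [193, 287]), (0.19, [196, 287])]
top 485.86307591464237 256.83314839181406 194.246109786967 [[-0.005, 0.997, -0.082, 0.485], [-1.0, -0.007, -0.024, 0.012], [-0.025, 0.081, 0.996, 1.5], [0.0, 0.0, 0.0, 1.0]]
rcd_button_top [(0.49, [229, 289])]
rcd_lever_tip [(0.51, [232, 277])]
rcd_lever_pivot [(0.56, [232, 279]), (0.26, [207, 216])]
rcd [(0.58, [228, 285])]
wrist 297.3186396354542 255.09547131552966 193.90299839312428 [[0.306, 0.92, 0.244, 0.266], [-0.952, 0.295, 0.08, -0.597], [0.001, -0.257, 0.966, 0.384], [0.0, 0.0, 0.0, 1.0]]
rcd_button_top []
rcd_lever_tip []
rcd_lever_pivot []
rcd []
```

View pics/side0.png

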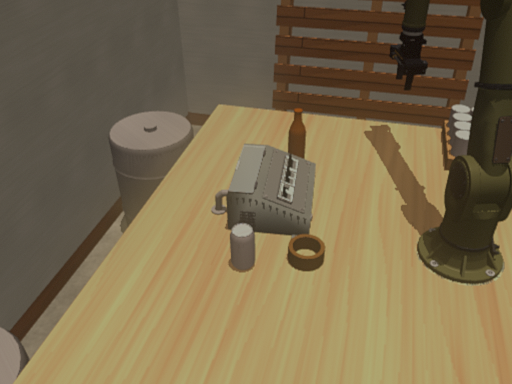

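View pics/top0.png

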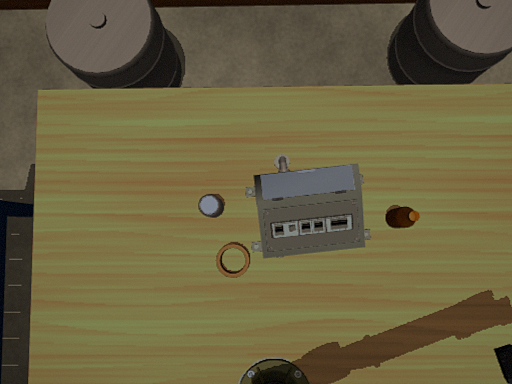

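Run:
```python
import cv2
a=cv2.imread("pics/side0.png")[140:260,190:350]; b=cv2.imread("pics/top0.png")[170:290,180:340]
import numpy as np
cv2.imwrite("pics/z0.png",np.vstack([cv2.resize(a,None,fx=2.5*1,fy=2.5,interpolation=cv2.INTER_CUBIC),cv2.resize(b,None,fx=2.5,fy=2.5,interpolation=cv2.INTER_CUBIC)]))
```

```text
(no output)
```

View pics/z0.png

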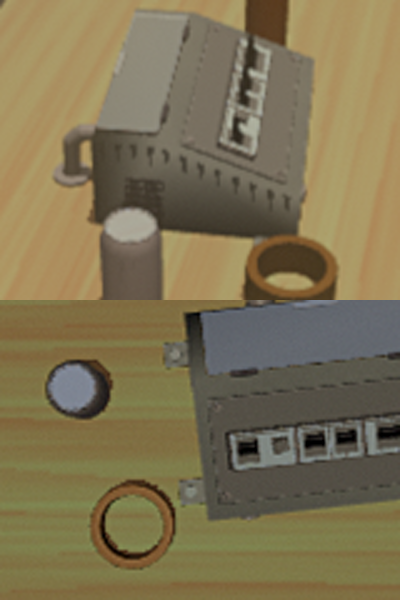

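The RCD is the leftmost device: black lever at about (229, 279) and grey button at about (228, 292) in the top view. The networks roughly agree. Next I'll triangulate and work out a viewing pose.

```bash
cat > h.py <<'E'
from cell import telemetry, optics, env, models
import numpy as np, cv2
from scipy.spatial.transform import Rotation as R
def ray(d,rc,fish=False):
    r,c=rc; x=(c-d["cx"])/d["fx"]; y=(r-d["cy"])/d["fy"]
    if fish:
        t=np.hypot(x,y); s=np.sin(t)/t if t>1e-9 else 1; v=np.array([x*s,-y*s,-np.cos(t)])
    else: v=np.array([x,-y,-1.])
    M=d["cam_to_world"]; v=M[:3,:3]@v
    return M[:3,3],v/np.linalg.norm(v)
def tri(rays):
    A=0;b=0
    for o,v in rays:
        P=np.eye(3)-np.outer(v,v);A=A+P;b=b+P@o
    p=np.linalg.solve(A,b)
    return p,[np.linalg.norm((np.eye(3)-np.outer(v,v))@(p-o)) for o,v in rays]
def back(d,rc,fish=False):
    # point from range at pixel (nearest)
    o,v=ray(d,rc,fish); z=d["range_z"][int(round(rc[0])),int(round(rc[1]))]
    f=-d["cam_to_world"][:3,2]
    return o+v*z/(v@f)
def tool():
    s=telemetry.get_obs(); return np.array(s["tool_pos"]),R.from_euler("xyz",s["tool_rot"],degrees=True).as_matrix(),s
def goalR(psi,tilt=20):
    x=R.from_euler("z",psi,degrees=True).as_matrix()@np.array([np.sin(np.radians(tilt)),0,-np.cos(np.radians(tilt))])
    z=R.from_euler("z",psi,degrees=True).as_matrix()@np.array([0,1.,0])
    return x,z
def moveto(p,G):
    P,T,s=tool()
    print("shift mm",(T.T@(np.array(p)-P)*1000).round(1),"turn",R.from_matrix(T.T@G).as_rotvec().round(4), "deg",np.degrees(np.linalg.norm(R.from_matrix(T.T@G).as_rotvec())).round(1))
E
python3 - <<'E'
from h import *
S=optics.read_camera("side");T=optics.read_camera("top")
for n,a in [("lever",(229,279)),("button",(228,292))]:
    print(n,back(T,a).round(3))
# console corners/row direction from masks
m=models.masks_of("top","rcd"); print([ (x["confidence"],(np.array(x["extent"])*[512,384,512,384]).round(1)) for x in m])
m=models.masks_of("top","console"); 
x=m[0]; print(x["confidence"]); c=x["pixels"].astype(np.uint8); cs=max(cv2.findContours(c,0,2)[0],key=cv2.contourArea); print(cv2.minAreaRect(cs), cv2.boxPoints(cv2.minAreaRect(cs)))
# plane fit of face
ys,xs=np.mgrid[205:250:3,268:360:3]
pts=np.array([back(T,(r,cc)) for r,cc in zip(ys.ravel(),xs.ravel()) if x["pixels"][r,cc] and T["range_z"][r,cc]>0])
for _ in range(5):
    c0=pts.mean(0); n=np.linalg.svd(pts-c0)[2][2]; n*=np.sign(n[2]); e=(pts-c0)@n; pts=pts[abs(e)<2*e.std()+1e-4]
print("plane",c0,n,e.std(),"tilt",np.degrees(np.arccos(n[2])),"yaw",np.degrees(np.arctan2(-n[1],-n[0])))
P,Tt,s=tool(); print(P,Tt.round(3).tolist())
for l in ["can","bottle","tape"]:
    for k,d in (("side",S),("top",T)):
        r=models.landmark_of(k,l); print(l,k,[(q["confidence"],(np.array(q["centre"])*[384,512]).round()) for q in r][:1])
E
```

```text
lever [ 0.499 -0.017  0.124]
button [ 0.501 -0.054  0.109]
[(0.64, array([272.8, 221.2, 294. , 239.6]))]
0.59
((305.5924072265625, 202.41659545898438), (102.2604751586914, 119.066650390625), 83.1300048828125) [[240.37048 158.77466]
 [358.58228 144.53226]
 [370.81433 246.05853]
 [252.60254 260.30093]]
plane [ 0.50640755 -0.11799222  0.09624874] [-0.34943729 -0.04208393  0.93601417] 0.002585094422363243 tilt 20.607386597070516 yaw 6.86725306173168
[ 0.1993848  -0.61869895  0.23961736] [[0.0, 0.952, 0.307], [-0.0, 0.307, -0.952], [-1.0, -0.0, 0.0]]
can side [(0.9, array([261., 244.]))]
can top [(0.81, array([205., 214.]))]
bottle side [(0.85, array([164., 296.]))]
bottle top [(0.6, array([216., 394.]))]
tape side [(0.9, array([256., 305.]))]
tape top []
```

Run:
```python
from h import *
psi=6; x,z=goalR(psi); z=-z; y=np.cross(z,x); G=np.c_[x,y,z]
print(G.round(3))
mid=np.array([0.5,-0.035,0.115]); moveto(mid-0.12*x,G)
```

```text
[[ 0.34   0.935  0.105]
 [ 0.036  0.098 -0.995]
 [-0.94   0.342 -0.   ]]
shift mm [  11.8  425.  -471.7] turn [ 0.205  -0.0361  0.3478] deg 23.2
```

```bash
python3 -m pendant '[[0,[-30,15,-15],[0,0,0]],[0,[-60,35,-38],[0.02,0,0.04]],[0,[-70,60,-68],[0.04,-0.01,0.08]],[0,[-70,87,-98],[0.06,-0.01,0.12]],[0,[-70,114,-128],[0.08,-0.015,0.15]],[0,[-70,141,-158],[0.1,-0.02,0.18]],[0,[-70,168,-188],[0.12,-0.025,0.21]],[0,[-70,195,-218],[0.14,-0.03,0.24]],[0,[-70,222,-248],[0.16,-0.03,0.27]],[0,[-70,249,-278],[0.18,-0.03,0.3]]]' 20
python3 - <<'E'
from h import *
psi=6; x,z=goalR(psi); z=-z; y=np.cross(z,x); G=np.c_[x,y,z]
mid=np.array([0.5,-0.035,0.115]); moveto(mid-0.12*x,G); print(tool()[2]["qpos"])
E
```

```text
time_s: 2.08
tool_pos: [0.3516, -0.2758, 0.3097]
tool_rot: [89.4, 72.7, 6.8]
force: [0.5, -0.0, 0.3]
grip_width: 0.0279
shift mm [ 118.4  106.7 -221. ] turn [ 0.024  -0.0047  0.0465] deg 3.0
[ 64.57240195 -16.21584617 -15.32675372 111.71831622 -19.27298016
  74.84933051 -29.52175418]
```

```bash
python3 -m pendant '[[0,[0,20,-36],[0.003,0,0.007]],[0,[5,38,-72],[0.008,0,0.015]],[0,[20,60,-105],[0.012,0,0.025]],[0,[40,75,-138],[0.018,0,0.035]],[0,[65,88,-170],[0.02,0,0.04]],[0,[90,98,-198],[0.024,-0.005,0.0465]],[0,[108,107,-221],[0.024,-0.005,0.0465]],[0,[108,107,-221],[0.024,-0.005,0.0465]]]'
python3 - <<'E'
from h import *
psi=6; x,z=goalR(psi); z=-z; y=np.cross(z,x); G=np.c_[x,y,z]
d=optics.read_camera("wrist"); cv2.imwrite("pics/w1.png",d["image"])
mid=np.array([0.5,-0.035,0.115]); moveto(mid-0.12*x,G); print(tool()[2]["qpos"])
for l in ["rcd_button_top","rcd_lever_tip","rcd_lever_pivot","rcd"]:
    print(l,[(round(r["confidence"],2),(np.array(r["centre"])*[384,512]).round(1)) for r in models.landmark_of("wrist",l)][:3])
E
```

```text
time_s: 2.75
tool_pos: [0.4654, -0.0765, 0.2454]
tool_rot: [90.4, 70.4, 6.3]
force: [0.0, 0.5, -0.3]
grip_width: 0.0006
shift mm [ 12.7  -7.  -26.7] turn [ 0.0102 -0.0112  0.0127] deg 1.1
[ 20.19041401 -17.20212646  -9.21334021 120.87313571 -10.4307405
  58.16914399 -68.24355455]
rcd_button_top [(0.75, array([201.7, 234.3]))]
rcd_lever_tip [(0.81, array([187.9, 195.4]))]
rcd_lever_pivot [(0.59, array([199.8, 204.5]))]
rcd [(0.86, array([192.6, 216.7]))]
```

View pics/w1.png

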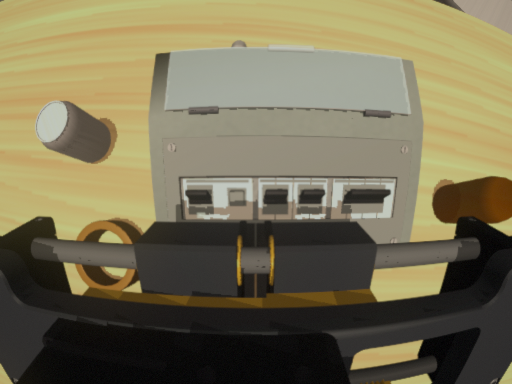

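```bash
python3 - <<'E'
from h import *
a=cv2.imread("pics/w1.png")[165:230,170:270]
cv2.imwrite("pics/w1z.png",cv2.resize(a,None,fx=8,fy=8,interpolation=cv2.INTER_CUBIC))
E
python3 -m pendant '[[0,[10,-5,-13],[0.005,-0.005,0.006]],[0,[25,-6,-26],[0.01,-0.01,0.012]],[0,[40,-7,-27],[0.01,-0.01,0.012]],[0,[40,-7,-27],[0.01,-0.01,0.012]],[0,[40,-7,-27],[0.01,-0.01,0.012]]]'
python3 - <<'E'
from h import *
d=optics.read_camera("wrist"); cv2.imwrite("pics/w2.png",d["image"])
cv2.imwrite("pics/w2z.png",cv2.resize(d["image"][160:260,170:310],None,fx=5.7,fy=5.7,interpolation=cv2.INTER_CUBIC))
psi=6; x,z=goalR(psi); z=-z; y=np.cross(z,x); G=np.c_[x,y,z]
mid=np.array([0.5,-0.035,0.115]); moveto(mid-0.08*x,G); print(tool()[2]["qpos"])
for l in ["rcd_button_top","rcd_lever_tip","rcd_lever_pivot","rcd"]:
    print(l,[(round(r["confidence"],2),(np.array(r["centre"])*[384,512]).round(1)) for r in models.landmark_of("wrist",l)][:3])
E
```

```text
time_s: 3.42
tool_pos: [0.4684, -0.0509, 0.2059]
tool_rot: [89.5, 69.8, 4.8]
force: [-0.8, -0.2, -0.3]
grip_width: 0.0004
shift mm [ 17.2  -1.  -12.7] turn [-0.0118  0.0075 -0.0044] deg 0.8
[ 16.58105059 -16.56312482  -9.16372833 124.74688511  -8.58505854
  52.03591868 -73.29777441]
rcd_button_top [(0.63, array([202.3, 258.2]))]
rcd_lever_tip [(0.91, array([196.2, 213.3])), (0.42, array([203.3, 217.3]))]
rcd_lever_pivot [(0.67, array([203.3, 223.9]))]
rcd [(0.69, array([200. , 240.7]))]
```

View pics/w1z.png

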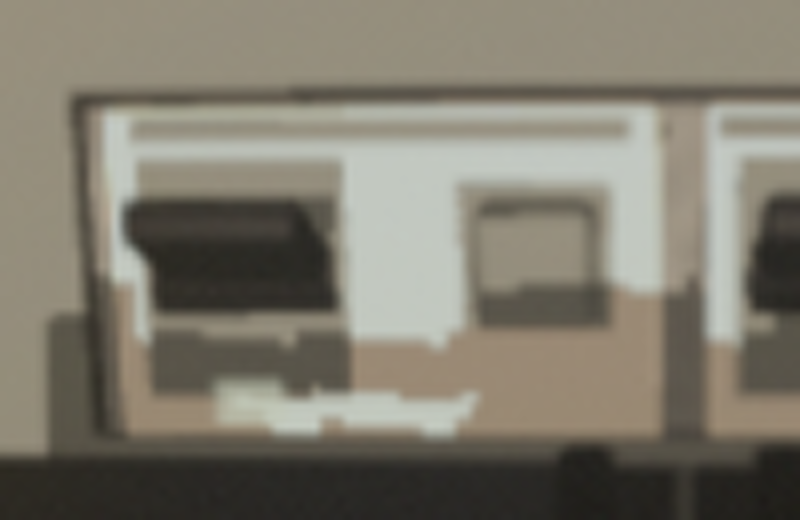

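View pics/w2z.png

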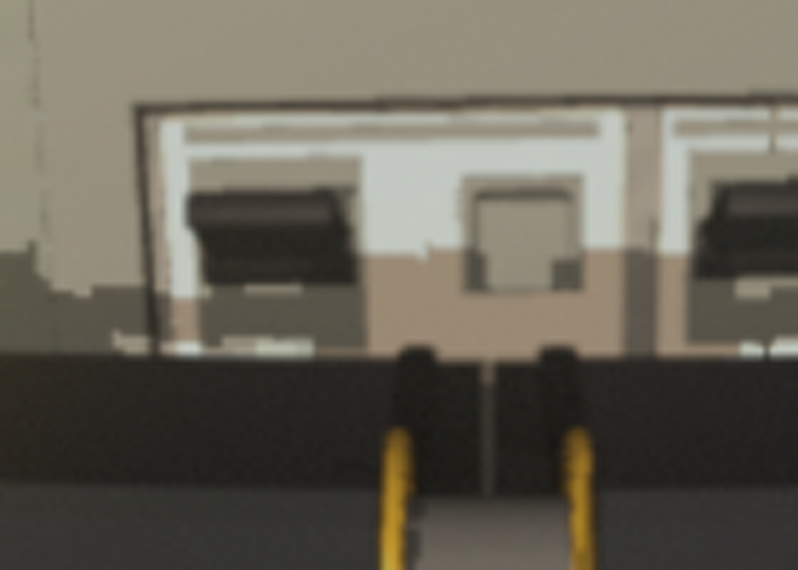

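Run:
```python
from h import *
d=optics.read_camera("wrist"); T=optics.read_camera("top"); S=optics.read_camera("side")
print("range view: button",back(d,(202,262),True).round(4),"net",back(d,(202.3,258.2),True).round(4))
print("lever tip",back(d,(197,216),True).round(4))
bp=[back(d,(r,c),True) for r in range(198,206) for c in range(257,267)]; print("button med",np.median(bp,0).round(4))
# face plane of cover plate above devices and device fronts
def plane(pts):
    pts=np.array(pts)
    for _ in range(6):
        c=pts.mean(0); n=np.linalg.svd(pts-c)[2][2]; n*=np.sign(n[2]); e=(pts-c)@n; pts=pts[abs(e)<2*e.std()+1e-4]
    return c,n,e.std()
c,n,s=plane([back(d,(r,cc),True) for r in range(140,175) for cc in range(185,380,3) if d["range_z"][r,cc]>0])
print("cover",c.round(4),n.round(4),s,"tilt",np.degrees(np.arccos(n[2])),"yaw",np.degrees(np.arctan2(-n[1],-n[0])))
print("button height over cover",(np.median(bp,0)-c)@n, "lever tip",(back(d,(197,216),True)-c)@n)
fr=[back(d,(r,cc),True) for r in range(187,201) for cc in range(236,247)]
print("front over cover",np.median((np.array(fr)-c)@n))
# row yaw: dark top edge of recess
a=back(d,(160+107/5.7-1.5,170+200/5.7),True); b=back(d,(160+101/5.7-1.5,170+640/5.7),True); print("edge yaw",np.degrees(np.arctan2(-(a-b)[0],(a-b)[1])))
g=cv2.cvtColor(d["image"],cv2.COLOR_BGR2GRAY)
cs=[];
for cc in range(200,390,4):
    r=170+np.argmin(np.diff(g[170:186,cc].astype(int)))  # light->dark
    cs.append(back(d,(r-2,cc),True))
cs=np.array(cs); k=np.polyfit(cs[:,1],cs[:,0],1); e=cs[:,0]-np.polyval(k,cs[:,1]); cs=cs[abs(e)<0.003]; k=np.polyfit(cs[:,1],cs[:,0],1);print("row yaw",np.degrees(np.arctan(-k[0])),len(cs))
for nm,q in (("button",np.median(bp,0)),("tip",back(d,(197,216),True))):
  for k,D in (("top",T),("side",S)):
    v=np.linalg.inv(D["cam_to_world"])@np.r_[q,1]; print(nm,k,D["cx"]+D["fx"]*v[0]/-v[2],D["cy"]+D["fy"]*-v[1]/-v[2])
```

```text
range view: button [ 0.5021 -0.053   0.1124] net [ 0.5015 -0.0498  0.1122]
lever tip [ 0.5016 -0.0151  0.1272]
button med [ 0.5025 -0.0525  0.1123]
cover [ 0.5434 -0.0673  0.1118] [-0.3397 -0.035   0.9399] 0.0005664257419631618 tilt 19.97005431688988 yaw 5.877835250555402
button height over cover 0.013807551561312005 lever tip 0.026782679721381715
front over cover 0.005786872724808167
edge yaw 5.872545543407091
row yaw 6.082269745770911 48
button top 291.4497307897532 227.64618558554656
button side 285.3403547601008 185.3493188847902
tip top 278.39527949429794 227.94384824757887
tip side 283.0636381721422 188.39988889956612
```

```bash
cat >> h.py <<'E'
x,z=goalR(6); z=-z; y=np.cross(z,x); G=np.c_[x,y,z]
BT=np.array([0.5022,-0.053,0.1124])
def tip_to(p): moveto(np.array(p)-0.017*x,G)
E
python3 - <<'E'
from h import *
tip_to(BT-0.010*x); print(tool()[0],tool()[2]["time_s"])
E
```

```text
shift mm [72.4 -1.5  6.5] turn [-0.0096  0.0067 -0.0039] deg 0.7
[ 0.46886407 -0.04953598  0.20621702] 3.8167
```

```bash
python3 -m pendant '[[0,[20,0,4],[-0.005,0.003,-0.002]],[0,[45,-1,6.5],[-0.01,0.007,-0.004]],[0,[65,-1.5,6.5],[-0.01,0.007,-0.004]],[0,[72,-1.5,6.5],[-0.01,0.007,-0.004]],[0,[72,-1.5,6.5],[-0.01,0.007,-0.004]],[0,[72,-1.5,6.5],[-0.01,0.007,-0.004]],[0,[72,-1.5,6.5],[-0.01,0.007,-0.004]]]'
python3 - <<'E'
from h import *
tip_to(BT+0.0042*x); print(tool()[2]["qpos"])
d=optics.read_camera("wrist"); cv2.imwrite("pics/w3.png",cv2.resize(d["image"][130:290,130:370],None,fx=3.3,fy=3.3,interpolation=cv2.INTER_CUBIC))
E
```

```text
time_s: 4.4
tool_pos: [0.4933, -0.0537, 0.139]
tool_rot: [90.0, 69.9, 6.0]
force: [0.3, 0.0, -0.7]
grip_width: 0.0004
shift mm [15.3 -0.7  0.2] turn [ 0.0011 -0.0002 -0.0011] deg 0.1
[ 16.11597689  -8.8438236   -9.29597401 126.9567849   -8.53817025
  42.45430173 -71.92776019]
```

View pics/w3.png

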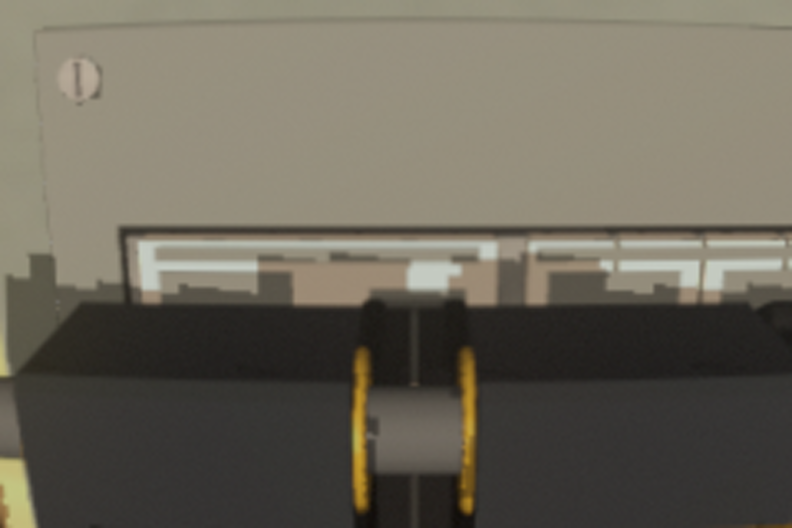

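```bash
python3 -m pendant '[[0,[7,-0.7,0],[0,0,0]],[0,[10,-0.7,0],[0,0,0]],[0,[12.5,-0.7,0],[0,0,0]],[0,[14.5,-0.7,0],[0,0,0]],[0,[15.5,-0.7,0],[0,0,0]],[0,[15.5,-0.7,0],[0,0,0]],[0,[15.5,-0.7,0],[0,0,0]]]'
python3 - <<'E'
from h import *
tip_to(BT+0.0042*x)
E
```

```text
time_s: 5.03
tool_pos: [0.4974, -0.0533, 0.124]
tool_rot: [90.0, 70.0, 6.1]
force: [-7.5, -1.0, 11.9]
grip_width: 0.0005
shift mm [-0.2  0.5  0.2] turn [ 0.0009 -0.0005  0.0005] deg 0.1
```

```bash
python3 -m pendant '[[0,[-15,0,0],[0,0,0]],[0,[-45,0,5],[0,0,0]],[0,[-75,0,-8],[0,0,0]],[0,[-75,0,-8],[0,0,0]],[0,[-75,0,-8],[0,0,0]]]'
python3 - <<'E'
from h import *
d=optics.read_camera("wrist"); cv2.imwrite("pics/w4.png",cv2.resize(d["image"][150:270,160:330],None,fx=4.7,fy=4.7,interpolation=cv2.INTER_CUBIC))
for l in ["rcd_button_top","rcd_lever_tip","rcd_lever_pivot"]:
    print(l,[(round(r["confidence"],2),(np.array(r["centre"])*[384,512]).round(1)) for r in models.landmark_of("wrist",l)][:3])
E
```

```text
time_s: 5.45
tool_pos: [0.4717, -0.0477, 0.1951]
tool_rot: [89.8, 69.8, 5.9]
force: [-0.3, 0.2, -1.2]
grip_width: 0.0
rcd_button_top [(0.66, array([206.8, 266.7]))]
rcd_lever_tip [(0.88, array([229.4, 220.6]))]
rcd_lever_pivot [(0.86, array([208.4, 224.1]))]
```

View pics/w4.png

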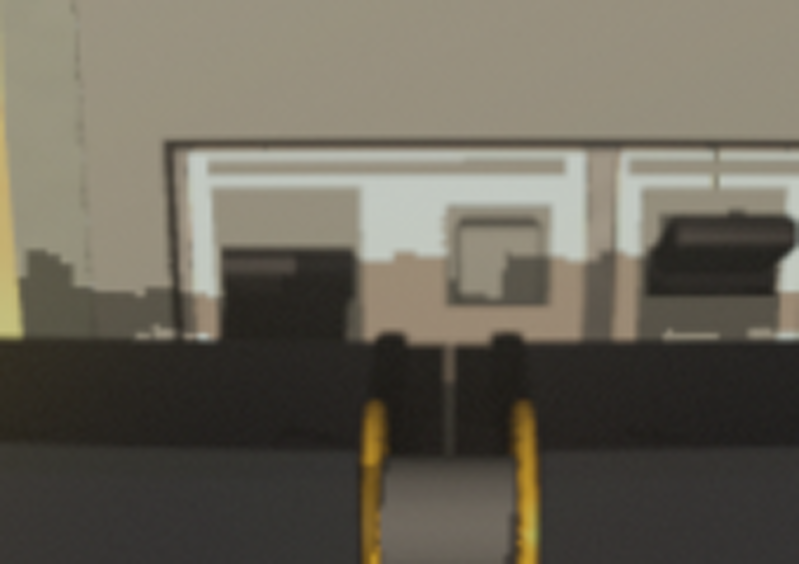

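The lever is down (crop x 222–355, y 250–340; net tip at 229, 221), the button is out again, and the neighbouring lever is still up. Next I'll locate the pivot.

```bash
cat >> h.py <<'E'
n=-x; u=y; w=-z
C0=np.array([0.5434,-0.0673,0.1118]) # cover
def hit(d,rc,h,fish=True):
    o,v=ray(d,rc,fish); t=((C0-o)@n+h)/(v@n); return o+t*v
def suv(p): q=p-BT; return (np.array([q@u,q@w,(p-C0)@n])*1000).round(1)
E
python3 - <<'E'
from h import *
d=optics.read_camera("wrist"); T=optics.read_camera("top"); S=optics.read_camera("side")
print("net pivot",suv(hit(d,(208.4,224.1),.002)),"net tip down",suv(hit(d,(229.4,220.6),.0265)),"net button",suv(hit(d,(206.8,266.7),.014)))
g=lambda a,b:(150+b/4.7,160+a/4.7)
for nm,p,h in [("button c",g(500,262),.014),("recess top",g(288,188),.006),("barrel top edge",g(288,250),.006),("dev top L",g(190,152),.006),("dev top R",g(585,152),.006)]: 
    print(nm,suv(hit(d,p,h)), suv(back(d,p,True)))
print("tip up earlier",suv(np.array([.5016,-.0151,.1272])))
for k,D in (("top",T),("side",S)):
  hh={"rcd_lever_tip":.0265,"rcd_lever_pivot":.002,"rcd_button_top":.014,"rcd":-.004}
  for l in hh:
    r=models.landmark_of(k,l)
    if r: print(k,l,round(r[0]["confidence"],2),suv(hit(D,np.array(r[0]["centre"])*[384,512],hh[l],False)))
cv2.imwrite("pics/t4.png",np.hstack([cv2.resize(T["image"][190:260,240:340],None,fx=4,fy=4,interpolation=2),cv2.resize(S["image"][150:220,240:340],None,fx=4,fy=4,interpolation=2)]))
E
```

```text
net pivot [-10.   35.4   2. ] net tip down [-19.5  36.1  26.5] net button [-4.7 -0.6 14. ]
button c [-3.8 -0.3 14. ] [-3.7 -0.3 14.4]
recess top [ 7.3 36.9  6. ] [ 7.5 36.8  6.7]
barrel top edge [-4.1 37.2  6. ] [-3.5 37.   8. ]
dev top L [13.9 54.2  6. ] [13.9 54.2  5.8]
dev top R [ 13.8 -15.3   6. ] [ 13.8 -15.3   5.9]
tip up earlier [ 8.2 37.8 26.8]
top rcd_lever_tip 0.62 [-35.   44.9  26.5]
top rcd_button_top 0.6 [ 3.5  0.6 14. ]
top rcd 0.59 [-3.6 11.4 -4. ]
side rcd_lever_tip 0.55 [-22.8  32.7  26.5]
side rcd_lever_pivot 0.43 [-3.7 34.3  2. ]
side rcd_button_top 0.36 [ 0.1 -8.  14. ]
```

View pics/t4.png

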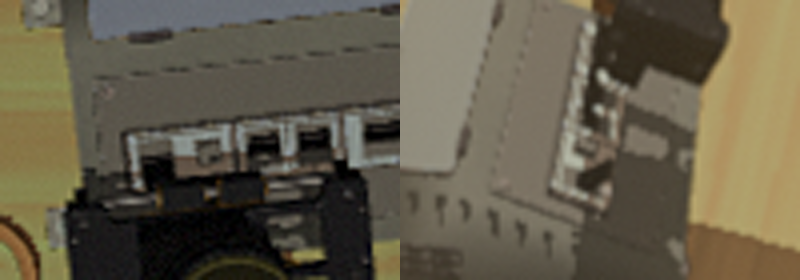

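```bash
cat >> h.py <<'E'
def pos(su,sw,h):
    return BT+u*su/1e3+w*sw/1e3+n*(h/1e3-(BT-C0)@n)
def where():
    P,T,s=tool(); print("tip at",suv(P+0.017*T[:,0]),"force",np.array(s["force"])@np.c_[u,w,n],s["time_s"])
E
python3 - <<'E'
from h import *
where(); tip_to(pos(-42,37.5,45)); tip_to(pos(-42,37.5,16))
E
```

```text
tip at [-1.1  8.3 83.5] force [-0.07364984 -1.00712278 -0.11962177] 6.2
shift mm [ 38.6 -40.8 -29.2] turn [ 0.0008 -0.0007  0.0009] deg 0.1
shift mm [ 67.6 -40.8 -29.2] turn [ 0.0008 -0.0007  0.0009] deg 0.1
```

```bash
python3 -m pendant '[[0,[5,-20,-15],[0,0,0]],[0,[15,-41,-29],[0,0,0]],[0,[38,-41,-29],[0,0,0]],[0,[38,-41,-29],[0,0,0]],[0,[55,-41,-29],[0,0,0]],[0,[67.5,-41,-29],[0,0,0]],[0,[67.5,-41,-29],[0,0,0]],[0,[67.5,-41,-29],[0,0,0]]]'
python3 - <<'E'
from h import *
where(); tip_to(pos(-13,37.5,16)); print(tool()[2]["qpos"])
d=optics.read_camera("side")
cv2.imwrite("pics/s5.png",cv2.resize(d["image"][140:230,230:340],None,fx=6,fy=6,interpolation=2))
E
```

```text
time_s: 6.87
tool_pos: [0.4527, -0.0209, 0.1163]
tool_rot: [90.1, 70.1, 6.1]
force: [0.8, 0.6, 1.0]
grip_width: 0.0005
tip at [-41.8  37.1  16.4] force [1.10831522 0.50558568 0.67980099] 6.8667
shift mm [ 0.4 28.7 -0.4] turn [ 0.0005 -0.0008  0.0012] deg 0.1
[ 12.62809246 -13.27597987 -10.24616777 133.31977894  -8.04501706
  40.25723007 -76.46623276]
```

View pics/s5.png

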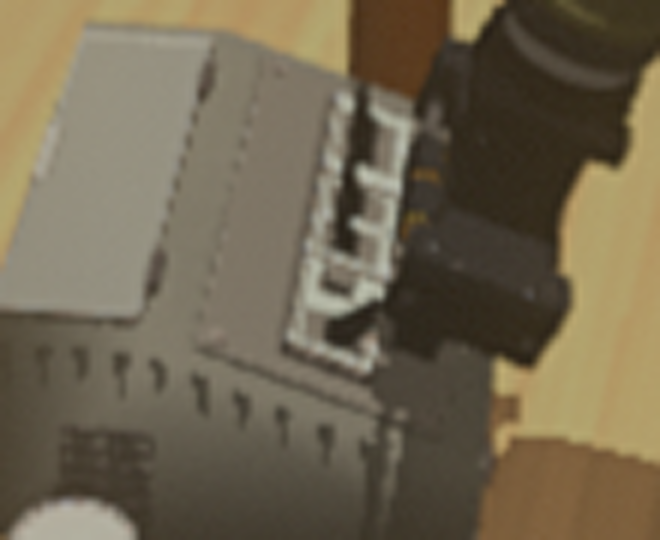

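The gripper is down-slope of the tripped lever (lever around crop 355, 320) and isn't touching it. Now the push.

```bash
python3 -m pendant '[[0,[0,6,0],[0,0,0]],[0,[0,11,0],[0,0,0]],[0,[0,15,0],[0,0,0]],[0,[0,19,0],[0,0,0]],[0,[0,23,0],[0,0,0]],[0,[0,26,0],[0,0,0]],[0,[0,28,0],[0,0,0]],[0,[0,28,0],[0,0,0]]]'
python3 - <<'E'
from h import *
where()
d=optics.read_camera("side")
cv2.imwrite("pics/s6.png",cv2.resize(d["image"][140:230,230:340],None,fx=6,fy=6,interpolation=2))
E
```

```text
time_s: 7.58
tool_pos: [0.4796, -0.0178, 0.126]
tool_rot: [90.0, 70.0, 6.1]
force: [-0.6, 0.7, 0.1]
grip_width: 0.0007
tip at [-13.   37.4  16.3] force [-0.50479544  0.71389386  0.24175373] 7.5833
```

View pics/s6.png

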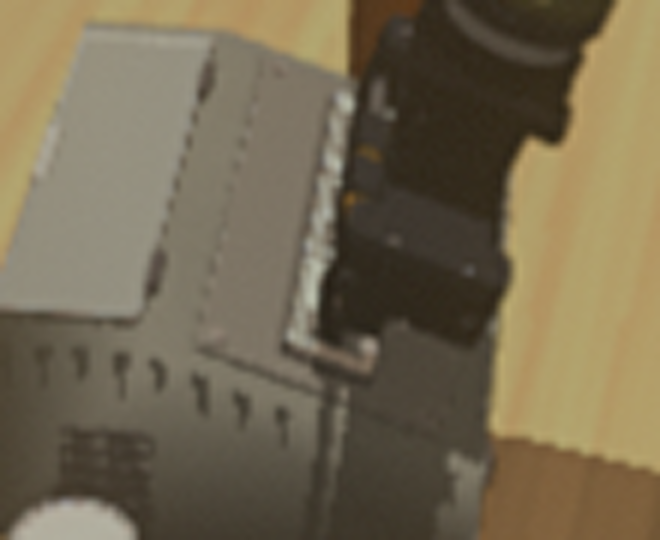

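No force is left, so the lever has probably snapped up. I'll push on gently until I feel the stop.

```bash
python3 -m pendant '[[0,[0,1.5,0],[0,0,0]],[0,[0,2.5,0],[0,0,0]],[0,[0,2.5,0],[0,0,0]]]'
python3 -m pendant '[[0,[0,1,0],[0,0,0]],[0,[0,1.5,0],[0,0,0]],[0,[0,1.5,0],[0,0,0]]]'
```

```text
time_s: 7.88
tool_pos: [0.4806, -0.0177, 0.126]
tool_rot: [90.1, 70.1, 6.1]
force: [-1.5, -0.1, -0.2]
grip_width: 0.0006
time_s: 8.13
tool_pos: [0.4811, -0.0176, 0.126]
tool_rot: [90.1, 70.2, 6.2]
force: [-5.4, -0.6, 0.8]
grip_width: 0.0006
```

```bash
python3 -m pendant '[[0,[0,-15,0],[0,0,0]],[0,[0,-30,0],[0,0,0]],[0,[-30,-30,0],[0,0,0]],[0,[-65,-10,0],[0,0,0]],[0,[-80,0,0],[0,0,0]],[0,[-80,0,0],[0,0,0]],[0,[-80,0,0],[0,0,0]]]'
python3 - <<'E'
from h import *
where()
d=optics.read_camera("wrist"); cv2.imwrite("pics/w7.png",cv2.resize(d["image"][150:270,130:380],None,fx=3.2,fy=3.2,interpolation=2))
for l in ["rcd_lever_tip","rcd_lever_pivot"]:
    print(l,[(round(r["confidence"],2),(np.array(r["centre"])*[384,512]).round(1)) for r in models.landmark_of("wrist",l)][:3])
    r=models.landmark_of("wrist",l)
    if r: print(suv(hit(d,np.array(r[0]["centre"])*[384,512],.0265 if "tip" in l else .002)))
E
```

```text
time_s: 8.72
tool_pos: [0.4637, -0.0211, 0.2013]
tool_rot: [90.2, 70.1, 6.3]
force: [-0.8, 1.0, 0.0]
grip_width: 0.0005
tip at [-2.5 35.8 92.5] force [-0.6385531   1.04086497  0.25315038] 8.7167
rcd_lever_tip [(0.66, array([191., 253.]))]
[ 9.1 38.  26.5]
rcd_lever_pivot [(0.87, array([200.1, 256.9]))]
[-5.5 34.7  2. ]
```

View pics/w7.png

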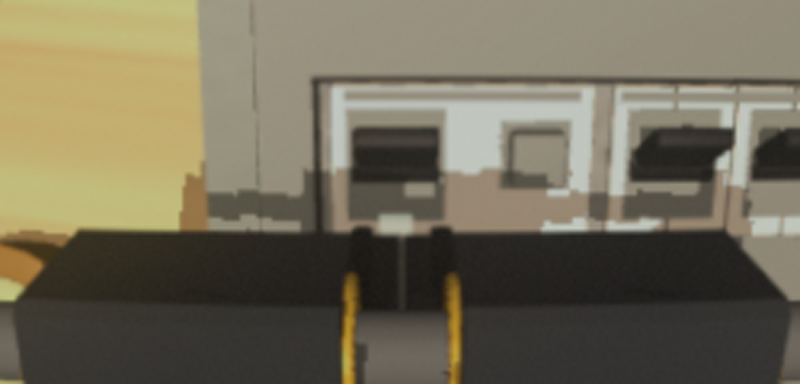

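The RCD lever is up again (crop 395, 150; tip 9.1 mm against 8.2 mm at the start). Now the other levers and the objects on the bench.

```bash
python3 -m pendant '[[0,[-15,-5,20],[0,0,0]],[0,[-25,-5,50],[0,0,0]],[0,[-25,-5,50],[0,0,0]],[0,[-25,-5,50],[0,0,0]]]'
python3 - <<'E'
from h import *
d=optics.read_camera("wrist"); cv2.imwrite("pics/w8.png",d["image"]);T=optics.read_camera("top");cv2.imwrite("pics/w9.png",cv2.resize(T["image"][150:270,180:440],None,fx=3,fy=3,interpolation=2)); where()
a=cv2.imread("pics/top0.png").astype(int)
df=np.abs(T["image"].astype(int)-a).max(2)
print("can/tape region diff",(df[180:282,190:252]>40).sum(),"bottle",(df[200:232,384:422]>40).sum())
E
```

```text
time_s: 9.3
tool_pos: [0.4582, -0.0752, 0.2201]
tool_rot: [90.6, 70.5, 6.4]
force: [0.1, -0.1, -0.5]
grip_width: 0.0005
tip at [ -6.9 -15.  113.3] force [-0.33685562  0.85394991 -0.67144146] 9.4
can/tape region diff 0 bottle 0
```

View pics/w8.png

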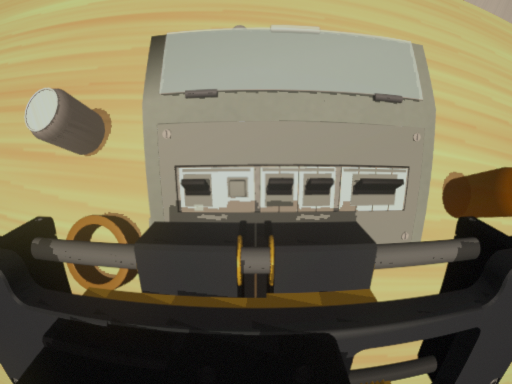

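View pics/w9.png

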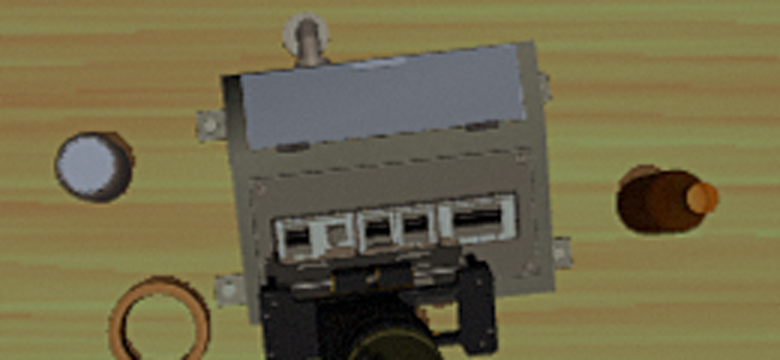

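All four levers are up (wrist view row ~187, cols 196, 281, 319 and 378), and the bench objects haven't moved. The robot is clear of everything, so I'm handing in.

```bash
python3 -c "
from cell import env; print(env.sign_off())"
```

```text
the job is handed in; nothing more can be done
None
```

The residual-current breaker (the leftmost device) is tested and switched back on, and I handed the job in at about 9.4 s.

- **Test:** I pressed the test button with closed fingertips at about 14 N. The wrist picture then showed the lever down and the button sprung back out.
- **Reset:** I pushed the lever up the slope until I felt about 5 N at the end of its travel, then backed off.
- **Last checks:**
    - All four levers show up in the final wrist view. The RCD lever's tip is at 9.1 mm up the slope, against 8.2 mm before the test.
    - The can, bottle and tape show no pixel change in the top view.
    - The robot was about 10 cm clear of the box.
- **Disagreements:** The networks' lever and button points from the top and side cameras were off by up to about 20 mm. I relied on the wrist camera's depth readings and picture edges instead. My wrist readings of the button's centre differed by about 4 mm up the slope between views, which did not affect the press.

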